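# Put the condiments away by kind

## Robot

A 6-joint arm with a two-finger parallel gripper is mounted at the origin on a cart in front of the work surface, level with it; the furniture and walls round the work are solid. World frame = base frame: x ahead of the robot, y to its left, z up, the work surface at z = 0. Lengths are in mm, angles in rad, forces in N, time in s.
With the tool pointing down it reaches from about 275 to 750 mm from the base axis. Payload 10.2 kg.
Tool frame: the origin (TCP) lies midway between the tips of the shut fingers; the grasp point (between the pads) lies 19 mm behind it; z points along the fingers, y is the line along which they close (so a half turn about z gives the same grasp; the last joint's range is limited). The gripper opens to 85 mm and grips with 20 to 120 N. Pads are 22 mm wide; open, the fingers measure 114 mm over their backs; the gripper's body (76 mm by 85 mm) begins 54 mm behind the grasp point. The pads swing forward as they close: fully open they stand 13 mm farther back than shut.
Start: joints at [1.112, 0.313, 1.498, -0, 1.331, -0.223], TCP at [122.664, 510.475, 231.294] pointing down, gripper open.
Joint ranges: [-2.94, 2.94], [-0.97, 2.17], [0.19, 2.56], [-1.23, 4.37], [0.02, 3.11], [-2.88, 2.88]. Speed limits (rad/s): [2.39, 2.39, 3.01, 3.14, 3.14, 3.14].

## Interface

Orientations are given as a unit quaternion [w, x, y, z].
In Python, from rig import ctrl gives the robot as it stands.
- The arm moves only by the tool send_rows, never from a script. Its argument "targets" is a list of rows, each a list of 7 numbers: the closure, from -1 (fully open) to 1 (shut), so that 0 is half open, then the shift along the tool's x, y, z in m, then the turn, a rotation vector about the tool's x, y, z in rad. In form: [[claw, dx, dy, dz, ax, ay, az], ...]. A call has exactly 10 rows; each row shifts and turns the commanded pose from where the row before left it, along the tool's axes as they then stand; what a row does not reach is not made up. A row lasts 1/8 s, in which the tool goes at most 62.5 mm and 10.7 degrees, less where a joint would pass 70% of its speed; a pose out of reach is approached as far as the arm can. A call with a gripper value outside its range is refused whole. The fingers move at their own pace and stop on an object; "squeeze" is the grip in N (left out, the last holds). Time passes only in rows, so rows that do not move let the fingers close, or fill a call up. It gives the time, the measured TCP pose, the force, the opening and the grip force at its end, in the units of the state.
- ctrl.sense(): the state, without advancing time (a new reading comes with each control period).
- ctrl.capture(name): name is "scene" or "top" or "wrist"; returns a dict with "img" (400x640x3 uint8, red, green, blue), "camera_matrix" (3x3 intrinsics, pixels), "R" (3x3) and "t" (3): a world point X has camera coordinates R X + t. Camera axes: x right, y down, z forward; pixel columns grow to the right and rows downward; lengths in mm; the calibration is good to about 2 mm. A picture is of the moment at which its call begins. There is no depth.
- ctrl.finish_job(): hands the job in; it is judged then, once.
Trained networks look in a picture, given as the dict that the camera call returned (one of the last four; its "shot" number tells which), for a name from the list of things; names that differ only in an ending like _2 or _b are one class to them, and where a whole thing is asked for, a point or a joint stands for the part that bears it (a point fixed in the world has none). Each returns a list of dicts, best first, with "score" (0 to 1); they miss things now and then, are a little off and sometimes report something else, mostly with a low value. They report only what shows in the picture. A call takes as long as a camera call. They do not tell look-alikes from the thing itself.
- ctrl.boxes_of(query, picture): "extent" ([left, top, width, height] in pixels, round what is visible of it).
- ctrl.landmark_of(query, picture): "point" ([column, row] in pixels: a listed point, or the origin of a listed thing).
The state is a dict: "time_s": time; "joints": joint angles; "dq": joint speeds; "tau": joint torques, N m; "eef_pos": TCP position; "ee_rot": TCP orientation; "force": force on the tool from outside, world axes, zero at the start; "wrist_torque": the same for the moment, N m; "grip_width": opening from 0.0 (shut) to 1.0 (fully open); "grip_force": force on a finger pad.
Only numpy, scipy, OpenCV 4.12 (cv2) and the standard library are available. Lean on these libraries where they do the work, as an engineer would, in place of code of your own. Each camera call takes 0.05 s, during which the arm holds its last target. There are 200 camera calls.

## Task

Sort the things on the table into the trays where they belong: the teaspoon into the low grey cutlery tray, both wooden shakers into the blue shaker tray, and the two glass spice jars into the wooden spice box, one in each bay. The teaspoon was left in the shaker tray, so get it out before a shaker goes in there. Leave the jars and shakers standing upright, the teaspoon lying flat, and the mug and the jam jar where they are.

Things in the scene. Friction and masses are not known exactly. Their poses are not given: they have to be found in the camera images.
- spice_box: brown wooden open box, outside 150 x 80 x 45 mm (x, y, z), walls and floor 5 mm, one 5 mm divider across the middle at x = 0 as high as the walls: two bays, each 67 mm (along x) by 70 mm (along y) inside, centred at x = -36 and +36 mm. Brass handles stick out 12 mm at both ends. Fixed in place. Origin: centre of its underside (on the table); x along its long side, y along its short side, z up. 
- shaker_tray: blue painted open tray without dividers, outside 160 x 100 x 35 mm (37 mm with the rim bead), walls and floor 5 mm, inside 150 x 90 mm; both shakers stand in it side by side along x. Steel handles stick out 12 mm at both ends. The teaspoon lies in it at the start. Fixed in place. Origin: centre of its underside (on the table); x along its long side, y along its short side, z up. 
- cutlery_tray: low grey plastic open tray, outside 175 x 95 x 22 mm (24 mm with the rim bead), walls and floor 5 mm, inside 165 x 85 mm. Fixed in place. Origin: centre of its underside (on the table); x along its long side, y along its short side, z up. 
- teaspoon: metal teaspoon 130 mm long, at most 27 mm wide and 11 mm high, lying flat on the floor of the blue tray, roughly along its long side. Origin: middle of its length, on its underside; x along its length, y across, z up. It is about 20 mm wide or less at the origin and can be gripped there across y. 20 g.
- herb_jar: glass spice jar with a green label and a black cap, 45 mm across, 105 mm tall, standing upright. Origin: centre of its underside, z up along its axis. 110 g nominal.
- paprika_jar: glass spice jar with red contents, a dark blue label and a black cap, 41 mm across, 105 mm tall, standing upright. Origin: centre of its underside, z up along its axis. 110 g nominal.
- shaker_a: turned olive-wood shaker, brown, a plain cylinder-like body 44 mm across with a slight waist and 95 mm tall, standing upright (its foot is a little uneven: it may lean 0.03 rad); the two shakers look alike and are interchangeable. Origin: centre of its underside, z up along its axis. 110 g nominal.
- shaker_b: turned olive-wood shaker, brown, a plain cylinder-like body 44 mm across with a slight waist and 95 mm tall, standing upright (its foot is a little uneven: it may lean 0.03 rad); the two shakers look alike and are interchangeable. Origin: centre of its underside, z up along its axis. 110 g nominal.
- mug: bystander: white mug with a handle, 82 mm across (114 mm with the handle), 91 mm tall, at the left of the work. Leave it alone. Origin: centre of its underside, z up.
- jam: bystander: round jam jar with a white lid, 69 mm across, 99 mm tall, behind the work at the right. Leave it alone. Origin: centre of its underside, z up.
Not all that is in view belongs to the job. What is shaped like the herb_jar but purple is not meant.

How it is judged:
By the outcome, as a careful person would: the job done as asked, in the order asked, and still so for the second after the job is handed in, with the robot touching nothing.
It also fails if it takes over 144 s, if anything falls off the work surface, if the arm or the gripper's body presses on something with over 40 N, if the wrist force passes 120 N, or if a joint passes its speed limit or range.

## Working session

There is one attempt and no reset: what is moved stays moved. The work goes in short steps, Python scripts to look and compute and a tool call to move; the robot and the scene stay as the last step left them, time stands still between calls to the robot, and variables do not carry over. Pictures are saved under pics/ and viewed, at most 14 in all, crops included, and the job is handed in when it is done.

Besides the shell and the picture viewer there is one more tool, called after "Call:" as name(argument=value, ...), one argument or row to a line, values as JSON. send_rows: Moves the arm, as the interface text tells. Its arguments: {"type":"object","properties":{"targets":{"type":"array"},"squeeze":{"type":"number"}},"required":["targets"]}

```bash
ls; mkdir -p pics
python3 - <<'E'
from rig import ctrl
import cv2
s=ctrl.sense(); print(s)
for n in ("scene","top"):
    p=ctrl.capture(n); cv2.imwrite(f"pics/{n}0.png",p["img"][:,:,::-1]); print(n,p["camera_matrix"],p["R"],p["t"])
    for q in "spice_box shaker_tray cutlery_tray teaspoon herb_jar paprika_jar shaker_a mug jam".split():
        print(q,[(([round(float(v)) for v in d["point"]]),round(d["score"],2)) for d in ctrl.landmark_of(q,p)][:5],[(([round(float(v)) for v in d["extent"]]),round(d["score"],2)) for d in ctrl.boxes_of(q,p)][:5])
E
```

```text
pics
{'time_s': 0.0, 'joints': array([ 1.11163829e+00,  3.13429183e-01,  1.49844550e+00,  4.01744596e-06,
        1.33101278e+00, -2.23423763e-01]), 'dq': array([ 2.22427116e-03, -9.08308154e-04, -2.09083076e-05,  4.46112890e-04,
       -1.56096249e-03, -2.13095499e-04]), 'tau': array([-1.36778581e-04, -4.12266719e+01, -2.59743190e+01, -1.74705274e-04,
        4.13416288e-03, -1.67179763e-05]), 'eef_pos': array([122.52053976, 510.23218537, 230.74256369]), 'ee_rot': array([-2.18528275e-04,  1.17594861e-01,  9.93061443e-01, -6.09414507e-04]), 'force': array([-0.48043012, -0.17553153, -0.44173952]), 'wrist_torque': array([ 0.00292921,  0.02566591, -0.01383952]), 'grip_force': 0.0, 'grip_width': 0.9996168360027536}
scene [[446.66280155   0.         326.63462633]
 [  0.         446.66280155 201.1006103 ]
 [  0.           0.           1.        ]] [[ 0.69901995 -0.7149625  -0.01413269]
 [-0.3685465  -0.34325141 -0.86391663]
 [ 0.61281693  0.60910351 -0.50343651]] [-308.10172677  278.75814154  980.63415468]
spice_box [([452, 287], 0.81)] [([421, 253, 68, 61], 0.98)]
shaker_tray [([332, 232]
[... 1084 characters left out ...]
2)] [([445, 184, 29, 59], 0.89), ([394, 232, 12, 12], 0.59)]
shaker_tray [([345, 220], 0.8)] [([323, 196, 41, 54], 0.67), ([447, 186, 29, 57], 0.67)]
cutlery_tray [([238, 210], 0.93)] [([219, 184, 34, 55], 0.98), ([277, 185, 19, 18], 0.36)]
teaspoon [([345, 219], 0.61)] [([338, 200, 13, 40], 0.6)]
herb_jar [([376, 178], 0.78), ([286, 191], 0.7), ([254, 163], 0.68)] [([240, 152, 20, 16], 0.76), ([370, 167, 13, 21], 0.7)]
paprika_jar [([398, 200], 0.69)] [([394, 188, 18, 17], 0.69)]
shaker_a [([400, 241], 0.71)] [([393, 233, 17, 11], 0.67), ([290, 230, 14, 13], 0.52)]
mug [([181, 214], 0.78), ([296, 234], 0.42)] [([160, 197, 40, 25], 0.95)]
jam [([451, 157], 0.65)] [([443, 144, 30, 28], 0.87)]
```

Run:
```python
import cv2
a=cv2.imread("pics/scene0.png")[140:330,200:520]; cv2.imwrite("pics/scene0c.png",cv2.resize(a,(800,475),interpolation=cv2.INTER_CUBIC))
a=cv2.imread("pics/top0.png")[110:290,150:490]; cv2.imwrite("pics/top0c.png",cv2.resize(a,(800,424),interpolation=cv2.INTER_CUBIC))
```

```text
(no output)
```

View pics/scene0c.png

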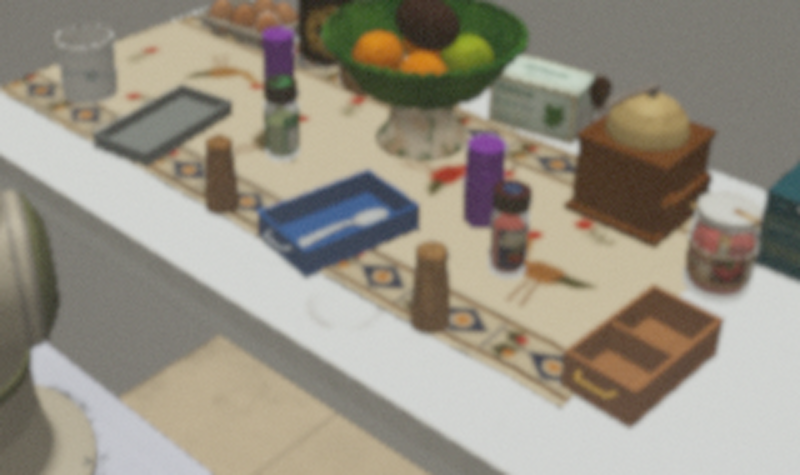

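View pics/top0c.png

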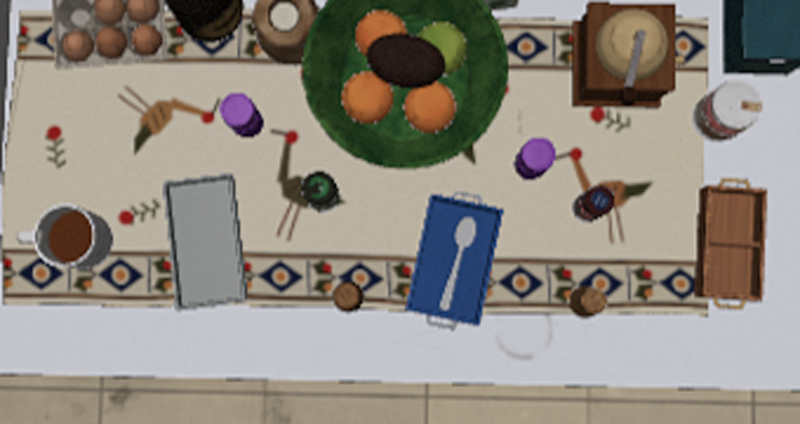

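The views show: mug far left, then the grey cutlery tray (top px ≈ 238,210), a shaker at (297,235), the blue tray with the spoon (345,219), a shaker at (400,237), the herb jar (286,190), the paprika jar (402,196) and the spice box (460,212). Two purple decoys stand at (254,160) and (377,177).

```bash
cat > h.py <<'E'
import numpy as np, cv2
from rig import ctrl
from scipy.spatial.transform import Rotation as Ro
def ray(p,uv,z):
    K,R,t=p["camera_matrix"],p["R"],p["t"]
    d=R.T@np.linalg.solve(K,[uv[0],uv[1],1]); c=-R.T@t
    return (c+d*(z-c[2])/d[2])[:2]
def proj(p,X):
    q=p["camera_matrix"]@(p["R"]@np.asarray(X,float).T+p["t"][:,None]) if np.ndim(X)>1 else p["camera_matrix"]@(p["R"]@np.asarray(X,float)+p["t"])
    return (q[:2]/q[2]).T
def Rt():
    w,x,y,z=ctrl.sense()["ee_rot"]; return Ro.from_quat([x,y,z,w]).as_matrix()
def go(x,y,z,yaw=None):
    """shift in tool axes (mm) and turn about tool z so that tool y points to world angle yaw (mod pi)"""
    s=ctrl.sense(); R=Rt(); d=R.T@(np.array([x,y,z])-s["eef_pos"])
    out="shift mm %s"%np.round(d,1)
    ya=np.arctan2(R[1,1],R[0,1])
    if yaw is not None:
        e=(yaw-ya+np.pi/2)%np.pi-np.pi/2
        out+="  az %.3f"%(-e)
    print(out,"tcp",np.round(s["eef_pos"],1),"yaw_y %.3f"%ya,"j6 %.2f"%s["joints"][5],"t",s["time_s"],"w %.3f"%s["grip_width"],"tilt",np.round(R[:2,2],3))
def save(p,name,box=None,f=1):
    a=p["img"][:,:,::-1]
    if box: a=a[box[1]:box[3],box[0]:box[2]]
    cv2.imwrite("pics/"+name,cv2.resize(a,None,fx=f,fy=f,interpolation=cv2.INTER_CUBIC))
E
python3 - <<'E'
from h import *
p=ctrl.capture("top")
for n,uv,z in [("spoon",(345,219),10),("spoon_tip_bowl",(150+467*.425,110+222*.425),8),("spoon_tail",(150+446*.425,110+308*.425),8),
 ("herb cap",(150+322*.425,110+187*.425),105),("pap cap",(150+597*.425,110+202*.425),105),("shL top",(150+348*.425,110+294*.425),95),("shR top",(150+586*.425,110+298*.425),95),
 ("pur1",(150+240*.425,110+110*.425),110),("pur2",(150+538*.425,110+153*.425),110),("jam",(451,157),0),("mug",(181,214),0)]: print(n,ray(p,uv,z).round())
for n,c,z in [("cut",[(164,183),(234,175),(246,298),(177,310)],24),("blue",[(430,195),(503,207),(481,326),(405,312)],37),("box",[(703,185),(767,189),(762,302),(696,297)],45)]:
    q=np.array([ray(p,(150+u*.425,110+v*.425),z) for u,v in c]); e=(q[0]+q[1])/2-(q[2]+q[3])/2
    print(n,q.round().tolist(),q.mean(0).round(),"long",np.linalg.norm(e).round(),"ang %.3f"%np.arctan2(e[1],e[0]))
w=ctrl.capture("wrist"); save(w,"w0.png")
R=Rt(); s=ctrl.sense(); print("cam in tool",R.T@(-w["R"].T@w["t"]-s["eef_pos"]),"R",w["R"]@R, w["camera_matrix"])
E
```

```text
spoon [496.  11.]
spoon_tip_bowl [544.  -0.]
spoon_tail [426.  27.]
herb cap [577. 192.]
pap cap [ 564. -161.]
shL top [440. 156.]
shR top [ 441. -149.]
pur1 [674. 300.]
pur2 [625. -84.]
jam [ 706. -333.]
mug [503. 541.]
cut [[588.0, 414.0], [601.0, 319.0], [434.0, 297.0], [416.0, 390.0]] [509. 355.] long 171.0 ang 0.136
blue [[577.0, 52.0], [562.0, -47.0], [403.0, -19.0], [419.0, 83.0]] [490.  17.] long 161.0 ang -0.181
box [[596.0, -313.0], [593.0, -398.0], [442.0, -390.0], [447.0, -303.0]] [ 519. -351.] long 151.0 ang -0.062
cam in tool [  71.31881805   -0.15374951 -142.63648242] R [[-2.52760377e-04  9.99999892e-01 -3.89622049e-04]
 [-9.60348190e-01 -3.51365886e-04 -2.78803211e-01]
 [-2.78803318e-01  3.03702425e-04  9.60348175e-01]] [[341.34329092   0.         319.62226234]
 [  0.         341.34329092 201.03403726]
 [  0.           0.           1.        ]]
```

View pics/w0.png

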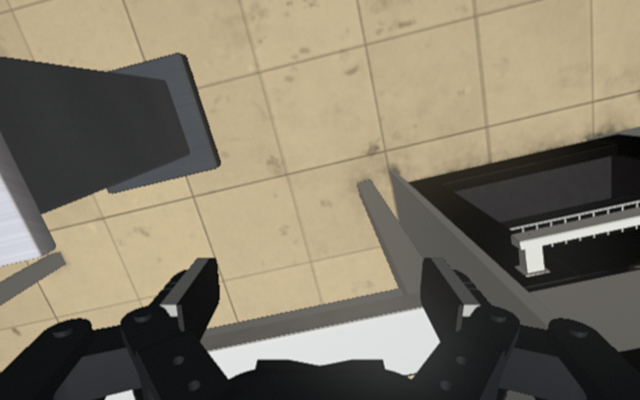

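The wrist view shows only the floor, the cart and the fingers (rows 260–400), because the tool is still left of and in front of the table. I'll move above the blue tray.

Call:
send_rows(
  targets=[
    [-1, -0.044, -0.037, 0, 0, 0, 0],
    [-1, -0.044, -0.037, 0, 0, 0, 0],
    [-1, -0.044, -0.037, 0, 0, 0, 0],
    [-1, -0.044, -0.037, 0, 0, 0, 0],
    [-1, -0.044, -0.037, 0, 0, 0, 0],
    [-1, -0.044, -0.037, 0, 0, 0, 0],
    [-1, -0.044, -0.037, 0, 0, 0, 0],
    [-1, -0.044, -0.037, 0, 0, 0, 0],
    [-1, -0.044, -0.037, 0, 0, 0, 0],
    [-1, -0.044, -0.037, 0, 0, 0, 0],
  ],
)

```text
time_s: 3.25
eef_pos: [465.0, 46.1, 231.5]
ee_rot: [0.0, 0.118, 0.993, 0.0]
force: [0.7, 1.4, -0.2]
grip_width: 1.008
grip_force: 0.0
```

Run:
```python
from h import *
go(490,15,225,1.346)
p=ctrl.capture("wrist"); save(p,"w1.png")
for q in "shaker_tray teaspoon herb_jar paprika_jar shaker_a spice_box cutlery_tray".split():
    print(q,[(np.round(d["point"],1).tolist(),ray(p,d["point"],6 if q=="teaspoon" else 0).round(),round(d["score"],2)) for d in ctrl.landmark_of(q,p)][:3])
```

```text
shift mm [-31.6 -24.4   6.5]  az -0.011 tcp [465.   46.1 231.5] yaw_y 1.335 j6 -1.49 t 3.25 w 1.008 tilt [0.001 0.   ]
shaker_tray [([133.3, 188.5], array([ 438., -164.]), 0.67), ([300.1, 195.6], array([490.,  17.]), 0.62)]
teaspoon [([292.3, 196.6], array([487.,   9.]), 0.69)]
herb_jar [([466.5, 227.0], array([572., 197.]), 0.9), ([249.5, 316.4], array([628., -85.]), 0.8), ([563.6, 285.4], array([677., 304.]), 0.74)]
paprika_jar [([172.4, 289.4], array([ 569., -166.]), 0.88), ([299.3, 197.5], array([492.,  16.]), 0.7)]
shaker_a [([416.9, 117.9], array([436., 160.]), 0.94), ([134.6, 188.2], array([ 438., -162.]), 0.75)]
spice_box [([9.9, 289.0], array([ 522., -360.]), 0.86)]
cutlery_tray [([605.0, 143.0], array([510., 355.]), 0.77)]
```

View pics/w1.png

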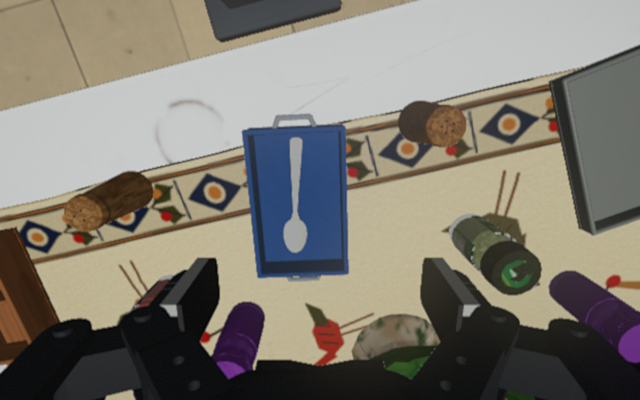

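The wrist view shows the spoon from its tail at (296,138) to the bowl tip at (294,254). The blue rim corners are at (244,129), (345,124), (348,273) and (258,277), with shakers at left (140,190) and right (417,118) and the herb jar at (466,227).

Run:
```python
from h import *
p=ctrl.capture("wrist")
a=p["img"].astype(int); m=np.zeros(a.shape[:2],np.uint8); m[132:270,262:336]=(a[132:270,262:336].min(2)>125)
n,l,st,c=cv2.connectedComponentsWithStats(m); k=1+np.argmax(st[1:,4]); v,u=np.where(l==k); print(st[k])
q=np.array([ray(p,(x,y),9) for x,y in zip(u,v)]); C=q.mean(0); w,e=np.linalg.eigh(np.cov((q-C).T)); d=e[:,1]*np.sign(e[0,1])
s=(q-C)@d; mid=C+d*(s.max()+s.min())/2; print("spoon mid",mid,"len",np.ptp(s),"ang",np.arctan2(d[1],d[0]))
for t in (-60,-40,-20,0,20,40,60):
    k=abs((q-mid)@d-t)<4; nn=(q-mid)[k]@np.array([-d[1],d[0]]); print(t,nn.min().round(1),nn.max().round(1))
for z,cs in ((37,[(244,129),(345,124),(348,273),(258,277)]),):
    r=np.array([ray(p,x,z) for x in cs]); print(r.round(),r.mean(0)); e=r[2]+r[3]-r[0]-r[1]; print(np.arctan2(e[1],e[0]),np.linalg.norm(e)/2)
go(mid[0],mid[1],60,np.arctan2(d[1],d[0])+np.pi/2)
```

```text
[ 281  139   24  115 1281]
spoon mid [487.88667516  12.41121745] len 131.56953396571265 ang -0.26518665793989904
-60 -5.6 6.1
-40 -5.5 5.3
-20 -4.4 4.4
0 -3.1 2.5
20 -4.1 3.8
40 -13.2 13.2
60 -9.7 10.0
[[402. -12.]
 [420.  84.]
 [577.  54.]
 [558. -43.]] [489.08678756  20.80079374]
-0.19656092066240113 159.7078558408498
shift mm [-32.  -29.8 171.5]  az 0.031 tcp [463.6  48.8 231.5] yaw_y 1.337 j6 -1.48 t 3.7 w 0.998 tilt [0. 0.]
```

Call:
send_rows(
  targets=[
    [0.3, -0.016, -0.015, 0, 0, 0, 0.031],
    [0.3, -0.016, -0.015, 0, 0, 0, 0],
    [0.3, 0, 0, 0.04, 0, 0, 0],
    [0.3, 0, 0, 0.04, 0, 0, 0],
    [0.3, 0, 0, 0.04, 0, 0, 0],
    [0.3, 0, 0, 0.03, 0, 0, 0],
    [0.3, 0, 0, 0.02, 0, 0, 0],
    [0.3, 0, 0, 0, 0, 0, 0],
    [0.3, 0, 0, 0, 0, 0, 0],
    [0.3, 0, 0, 0, 0, 0, 0],
  ],
  squeeze=30,
)

```text
time_s: 4.95
eef_pos: [488.2, 10.6, 62.2]
ee_rot: [0.001, 0.133, 0.991, -0.0]
force: [0.6, 0.5, 0.1]
grip_width: 0.349
grip_force: 0.0
```

Run:
```python
from h import *
go(488,12.4,8,-.265+np.pi/2)
p=ctrl.capture("wrist"); save(p,"w2.png",(160,100,480,400),2)
s=ctrl.sense(); print(proj(p,s["eef_pos"]), proj(p,[488,12.4,8]))
```

```text
shift mm [ 0.8  1.7 54.2]  az -0.002 tcp [488.2  10.6  62.2] yaw_y 1.304 j6 -1.52 t 4.95 w 0.349 tilt [ 0.002 -0.   ]
[320.09979397 263.21848208] [322.56873206 222.12721867]
```

View pics/w2.png

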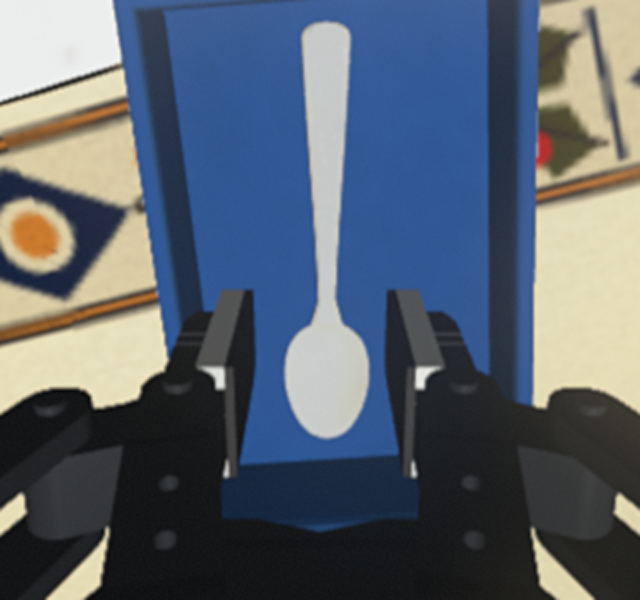

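The spoon is centred between the fingers: its handle is at crop (324,244) and its bowl at (326,380).

Call:
send_rows(
  targets=[
    [0.3, 0, 0.001, 0.02, 0, 0, 0],
    [0.3, 0, 0.001, 0.018, 0, 0, 0],
    [0.3, 0, 0, 0.01, 0, 0, 0],
    [0.3, 0, 0, 0.006, 0, 0, 0],
    [0.3, 0, 0, 0, 0, 0, 0],
    [1, 0, 0, 0, 0, 0, 0],
    [1, 0, 0, 0, 0, 0, 0],
    [1, 0, 0, 0, 0, 0, 0],
    [1, 0, 0, 0, 0, 0, 0],
    [1, 0, 0, 0, 0, 0, 0],
  ],
  squeeze=30,
)

```text
time_s: 6.25
eef_pos: [488.5, 12.7, 7.8]
ee_rot: [0.0, 0.133, 0.991, -0.0]
force: [-1.4, 0.3, 5.3]
grip_width: 0.228
grip_force: 29.7
```

Call:
send_rows(
  targets=[
    [1, 0, 0, 0, 0, 0, 0],
    [1, 0, 0, -0.01, 0, 0, 0],
    [1, 0, 0, -0.02, 0, 0, 0],
    [1, 0, 0, -0.03, 0, 0, 0],
    [1, 0, 0, -0.03, 0, 0, 0],
    [1, 0, 0, -0.03, 0, 0, 0],
    [1, 0, 0, -0.03, 0, 0, 0],
    [1, 0, 0, 0, 0, 0, 0],
    [1, 0, 0, 0, 0, 0, 0],
    [1, 0, 0, 0, 0, 0, 0],
  ],
)

```text
time_s: 7.5
eef_pos: [487.6, 12.9, 156.4]
ee_rot: [-0.001, 0.133, 0.991, 0.0]
force: [1.1, -0.2, 0.4]
grip_width: 0.232
grip_force: 29.4
```

Run:
```python
from h import *
go(509,355,160,.136+np.pi/2)
p=ctrl.capture("wrist"); save(p,"w3.png",(120,60,520,360),2)
```

```text
shift mm [ 69.6 335.6  -3.5]  az -0.403 tcp [487.6  12.9 156.4] yaw_y 1.304 j6 -1.52 t 7.5 w 0.232 tilt [-0.002  0.   ]
```

View pics/w3.png

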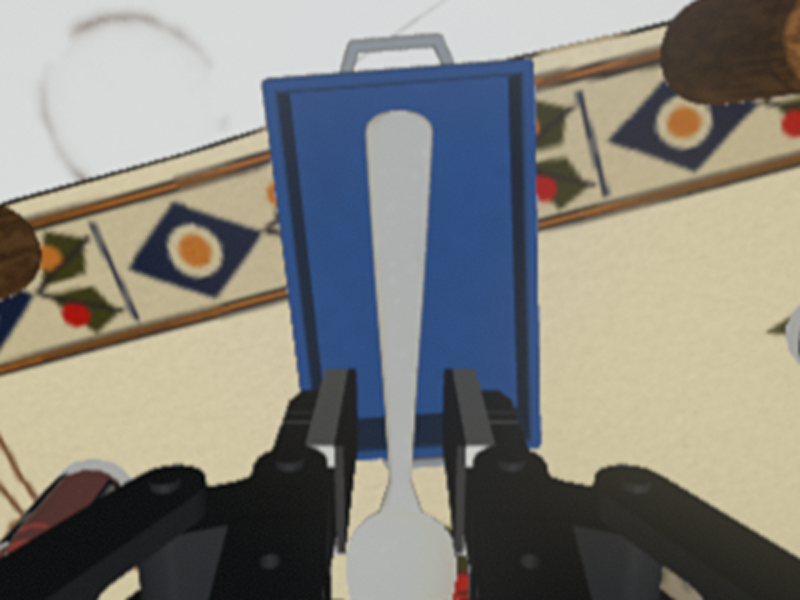

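The spoon is held, with its tail at crop (400,120). Now carry it to the cutlery tray.

Call:
send_rows(
  targets=[
    [1, 0.009, 0.042, 0, 0, 0, 0],
    [1, 0.009, 0.042, 0, 0, 0, 0],
    [1, 0.009, 0.042, 0, 0, 0, 0],
    [1, 0.009, 0.042, 0, 0, 0, 0],
    [1, 0.009, 0.042, 0, 0, 0, 0],
    [1, 0.009, 0.042, 0, 0, 0, 0],
    [1, 0.008, 0.042, 0, 0, 0, -0.1],
    [1, 0.008, 0.042, 0, 0, 0, -0.1],
    [1, 0, 0, 0, 0, 0, -0.1],
    [1, 0, 0, 0, 0, 0, -0.1],
  ],
)

```text
time_s: 8.8
eef_pos: [504.5, 356.0, 156.2]
ee_rot: [-0.001, -0.069, 0.998, -0.0]
force: [-0.5, -0.2, -1.0]
grip_width: 0.233
grip_force: 29.4
```

Run:
```python
from h import *
go(509,355,10,.136+np.pi/2)
p=ctrl.capture("wrist"); save(p,"w4.png")
print(proj(p,[509,355,5]), [(d["point"],ray(p,d["point"],0)) for d in ctrl.landmark_of("cutlery_tray",p)][:2])
```

```text
shift mm [ -4.6  -1.5 146.2]  az 0.001 tcp [504.5 356.  156.2] yaw_y 1.708 j6 -1.28 t 8.8 w 0.233 tilt [-0.001 -0.001]
[317.80584658 190.8924    ] [([318.1, 193.1], array([512.2833235 , 355.69056796]))]
```

View pics/w4.png

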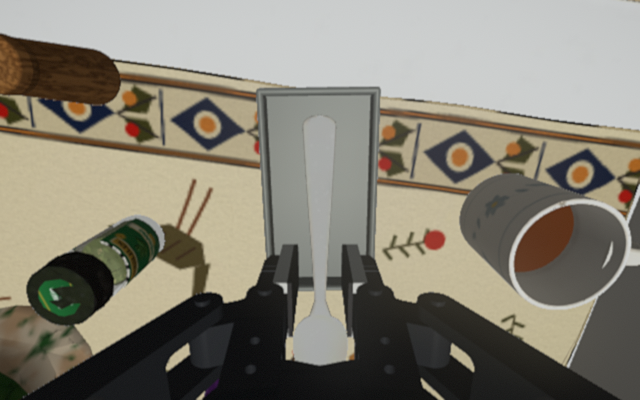

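The tray is centred under the tool (corners about (260,90), (378,88), (372,285), (268,285)) with the spoon lined up along it. The mug stands clear at (545,240).

Call:
send_rows(
  targets=[
    [1, -0.005, -0.001, 0.02, 0, 0, 0],
    [1, 0, 0, 0.03, 0, 0, 0],
    [1, 0, 0, 0.03, 0, 0, 0],
    [1, 0, 0, 0.03, 0, 0, 0],
    [1, 0, 0, 0.02, 0, 0, 0],
    [1, 0, 0, 0.012, 0, 0, 0],
    [1, 0, 0, 0.005, 0, 0, 0],
    [1, 0, 0, 0, 0, 0, 0],
    [1, 0, 0, 0, 0, 0, 0],
    [1, 0, 0, 0, 0, 0, 0],
  ],
)

```text
time_s: 10.15
eef_pos: [510.3, 355.3, 10.9]
ee_rot: [0.001, -0.067, 0.998, 0.0]
force: [-0.0, 0.4, -0.0]
grip_width: 0.227
grip_force: 29.4
```

Call:
send_rows(
  targets=[
    [0.35, 0, 0, 0, 0, 0, 0],
    [0.35, 0, 0, 0, 0, 0, 0],
    [0.35, 0, 0, 0, 0, 0, 0],
    [0.35, 0, 0, 0, 0, 0, 0],
    [0.35, 0, 0, 0, 0, 0, 0],
    [0.35, 0, 0, -0.02, 0, 0, 0],
    [0.35, 0, 0, -0.04, 0, 0, 0],
    [0.35, 0, 0, -0.04, 0, 0, 0],
    [0.35, 0, 0, -0.04, 0, 0, 0],
    [-1, 0, 0, -0.04, 0, 0, 0],
  ],
)

```text
time_s: 11.4
eef_pos: [509.9, 355.2, 193.3]
ee_rot: [0.001, -0.067, 0.998, 0.0]
force: [0.3, 0.6, -0.3]
grip_width: 0.525
grip_force: 0.0
```

Run:
```python
from h import *
go(438,160,240,np.pi/2)
p=ctrl.capture("wrist"); save(p,"w5.png")
for q in ("shaker_a","herb_jar"):
    for d in ctrl.landmark_of(q,p): print(q,d["score"],d["point"],ray(p,d["point"],0))
```

```text
shift mm [  97.1 -183.9  -46.9]  az 0.133 tcp [509.9 355.2 193.3] yaw_y 1.704 j6 -1.28 t 11.4 w 0.525 tilt [0.002 0.001]
shaker_a 0.73 [119.8, 72.4] [437.98345051 159.72539197]
herb_jar 0.74 [158.6, 215.5] [573.77573515 195.40991307]
herb_jar 0.69 [260.1, 316.0] [680.07647923 309.903617  ]
```

View pics/w5.png

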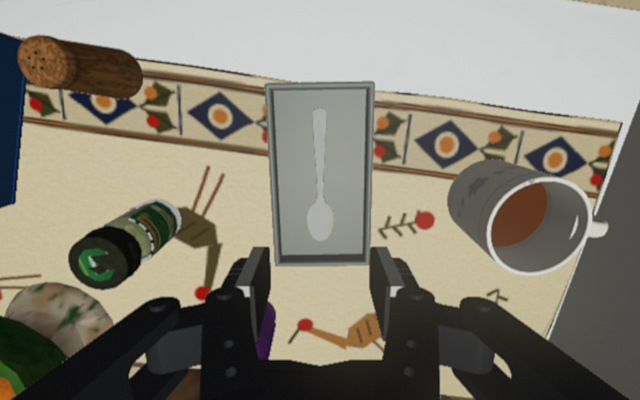

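The spoon lies flat in the cutlery tray (rows 108–242). Next is the left shaker, at about (437,159).

Call:
send_rows(
  targets=[
    [-1, 0.02, -0.037, 0, 0, 0, 0],
    [-1, 0.02, -0.037, 0, 0, 0, 0],
    [-1, 0.02, -0.037, 0, 0, 0, 0],
    [-1, 0.02, -0.037, 0, 0, 0, 0],
    [-1, 0.018, -0.036, 0, 0, 0, 0],
    [-1, 0, 0, 0, 0, 0, 0.11],
    [-1, 0, 0, 0, 0, 0, 0.11],
    [-1, 0, 0, 0, 0, 0, 0.104],
    [-1, 0, 0, 0, 0, 0, 0],
    [-1, 0, 0, 0, 0, 0, 0],
  ],
)

```text
time_s: 12.8
eef_pos: [437.1, 159.8, 190.2]
ee_rot: [-0.0, 0.094, 0.996, -0.0]
force: [0.1, -0.1, -0.6]
grip_width: 1.0
grip_force: 0.0
```

Run:
```python
from h import *
p=ctrl.capture("wrist"); save(p,"w6.png")
for q in ("shaker_a","herb_jar","shaker_tray"):
    for d in ctrl.landmark_of(q,p): print(q,d["score"],d["point"],ray(p,d["point"],0))
go(437,159,47,1.38)
```

```text
shaker_a 0.83 [15.9, 234.7] [ 438.15372269 -163.52905811]
herb_jar 0.63 [374.0, 285.9] [567.9732339  195.29095761]
shaker_tray 0.62 [194.5, 252.2] [492.40313016  13.99183459]
shift mm [  0.   -0.8 143.3]  az 0.001 tcp [437.2 159.8 190.3] yaw_y 1.381 j6 -1.28 t 13.0 w 1.002 tilt [-0. -0.]
```

View pics/w6.png

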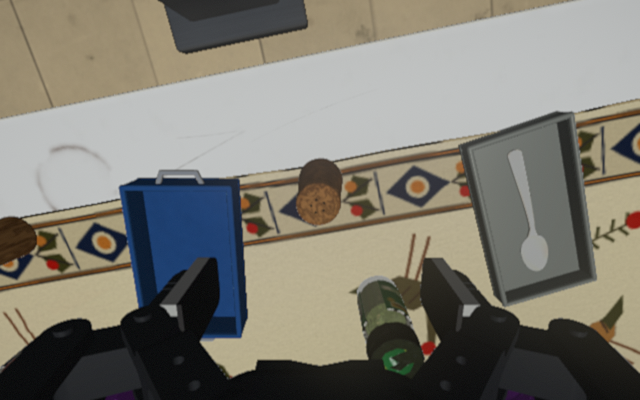

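The shaker is centred under the tool: its top at (319,206) matches the predicted (320,204). Descend and grip it.

Call:
send_rows(
  targets=[
    [-1, 0, 0, 0.03, 0, 0, 0],
    [-1, 0, 0, 0.035, 0, 0, 0],
    [-1, 0, 0, 0.035, 0, 0, 0],
    [-1, 0, 0, 0.025, 0, 0, 0],
    [-1, 0, 0, 0.018, 0, 0, 0],
    [-1, 0, 0, 0, 0, 0, 0],
    [1, 0, 0, 0, 0, 0, 0],
    [1, 0, 0, 0, 0, 0, 0],
    [1, 0, 0, 0, 0, 0, 0],
    [1, 0, 0, 0, 0, 0, 0],
  ],
  squeeze=40,
)

```text
time_s: 14.25
eef_pos: [437.7, 159.7, 48.1]
ee_rot: [0.001, 0.095, 0.995, -0.0]
force: [-1.2, -2.1, 6.6]
grip_width: 0.42
grip_force: 39.6
```

Call:
send_rows(
  targets=[
    [1, 0, 0, 0, 0, 0, 0],
    [1, 0, 0, -0.005, 0, 0, 0],
    [1, 0, 0, -0.015, 0, 0, 0],
    [1, 0, 0, -0.025, 0, 0, 0],
    [1, 0, 0, -0.025, 0, 0, 0],
    [1, 0, 0, -0.025, 0, 0, 0],
    [1, 0, 0, -0.025, 0, 0, 0],
    [1, 0, 0, 0, 0, 0, 0],
    [1, 0, 0, 0, 0, 0, 0],
    [1, 0, 0, 0, 0, 0, 0],
  ],
)

```text
time_s: 15.5
eef_pos: [436.8, 159.8, 166.5]
ee_rot: [-0.001, 0.095, 0.995, -0.0]
force: [0.1, 0.9, -0.9]
grip_width: 0.416
grip_force: 40.1
```

Run:
```python
from h import *
go(526,11,55,1.38)
```

```text
shift mm [-115.9 -129.1  111.3]  az 0.000 tcp [436.8 159.8 166.5] yaw_y 1.380 j6 -1.28 t 15.5 w 0.416 tilt [-0.002 -0.   ]
```

Call:
send_rows(
  targets=[
    [1, -0.029, -0.032, 0, 0, 0, 0],
    [1, -0.029, -0.032, 0, 0, 0, 0],
    [1, -0.029, -0.032, 0, 0, 0, 0],
    [1, -0.029, -0.033, 0, 0, 0, 0],
    [1, 0, 0, 0.025, 0, 0, 0],
    [1, 0, 0, 0.03, 0, 0, 0],
    [1, 0, 0, 0.025, 0, 0, 0],
    [1, 0, 0, 0.014, 0, 0, 0],
    [1, 0, 0, 0, 0, 0, 0],
    [1, 0, 0, 0, 0, 0, 0],
  ],
)

```text
time_s: 16.75
eef_pos: [527.2, 11.1, 74.1]
ee_rot: [0.001, 0.095, 0.995, -0.0]
force: [0.4, 0.3, -0.2]
grip_width: 0.416
grip_force: 40.1
```

Run:
```python
from h import *
go(526,11,54,1.38)
p=ctrl.capture("top"); save(p,"t7.png",(270,150,450,290),4.4)
```

```text
shift mm [ 1.2 -0.3 20.1]  az 0.000 tcp [527.2  11.1  74.1] yaw_y 1.380 j6 -1.58 t 16.75 w 0.416 tilt [ 0.001 -0.   ]
```

View pics/t7.png

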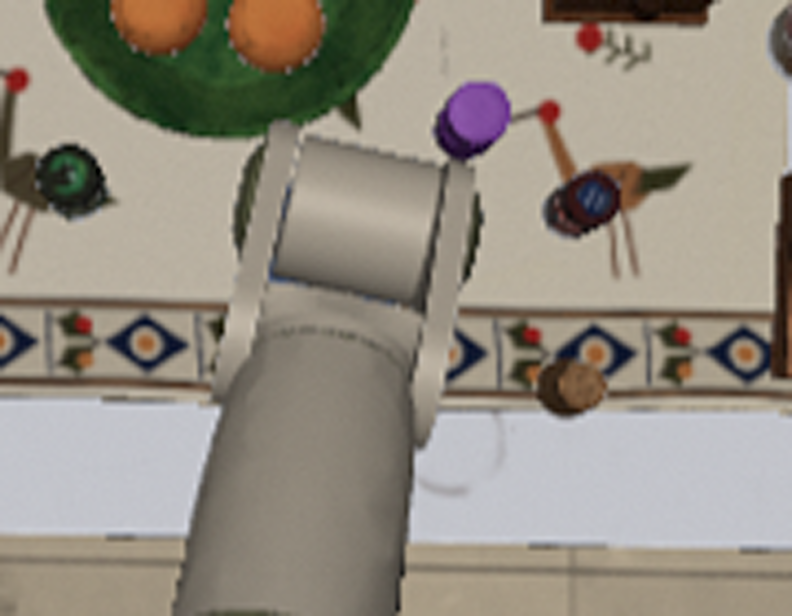

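The arm hides the tray here, but it is clear of the bowl and the purple decoy. Lower and release.

Call:
send_rows(
  targets=[
    [1, 0, 0, 0.01, 0, 0, 0],
    [1, 0, 0, 0.007, 0, 0, 0],
    [1, 0, 0, 0.003, 0, 0, 0],
    [1, 0, 0, 0, 0, 0, 0],
    [1, 0, 0, 0, 0, 0, 0],
    [0.0, 0, 0, 0, 0, 0, 0],
    [-0.3, 0, 0, 0, 0, 0, 0],
    [-0.3, 0, 0, 0, 0, 0, 0],
    [-0.3, 0, 0, 0, 0, 0, 0],
    [-0.3, 0, 0, 0, 0, 0, 0],
  ],
)

```text
time_s: 18.05
eef_pos: [526.7, 11.2, 53.3]
ee_rot: [0.0, 0.095, 0.995, -0.0]
force: [-0.1, -0.9, 0.2]
grip_width: 0.647
grip_force: 0.0
```

Call:
send_rows(
  targets=[
    [-0.3, 0, 0, -0.02, 0, 0, 0],
    [-0.3, 0, 0, -0.04, 0, 0, 0],
    [-0.3, 0, 0, -0.04, 0, 0, 0],
    [-1, 0, 0, -0.04, 0, 0, 0],
    [-1, 0.01, -0.035, 0, 0, 0, 0],
    [-1, 0.01, -0.035, 0, 0, 0, 0],
    [-1, 0.01, -0.035, 0, 0, 0, 0],
    [-1, 0.01, -0.035, 0, 0, 0, 0],
    [-1, 0, 0, 0, 0, 0, 0],
    [-1, 0, 0, 0, 0, 0, 0],
  ],
)

```text
time_s: 19.3
eef_pos: [461.1, -118.4, 193.3]
ee_rot: [0.0, 0.095, 0.995, 0.0]
force: [0.6, -0.1, 1.1]
grip_width: 1.001
grip_force: 0.0
```

Run:
```python
from h import *
p=ctrl.capture("wrist"); save(p,"w8.png")
for q in ("shaker_a","paprika_jar","shaker_tray","spice_box"):
    for d in ctrl.landmark_of(q,p): print(q,d["score"],d["point"],ray(p,d["point"],0))
go(438,-162,48,1.38)
```

```text
shaker_a 0.81 [453.9, 217.0] [530.325365    10.34908903]
shaker_a 0.69 [270.4, 163.8] [ 439.70996488 -164.05540583]
paprika_jar 0.93 [298.9, 280.9] [ 572.27258084 -163.11861001]
shaker_tray 0.65 [456.8, 179.4] [490.81860615  16.50250033]
spice_box 0.76 [115.3, 268.4] [ 519.44246692 -355.86686403]
spice_box 0.18 [637.8, 225.3] [576.16031295 198.68748568]
shift mm [ 14.4 -47.4 145.2]  az 0.001 tcp [ 461.1 -118.2  193.2] yaw_y 1.381 j6 -1.88 t 19.55 w 0.998 tilt [-0.  0.]
```

View pics/w8.png

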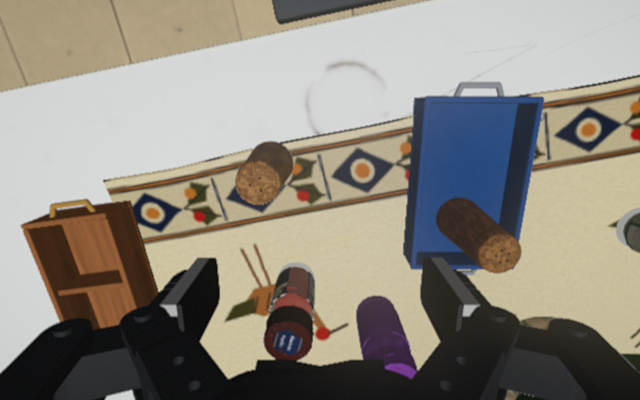

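The first shaker stands in the far half of the tray (base ≈ (455,217)). The other shaker's base is at (270,164), i.e. (438.5,-163).

Call:
send_rows(
  targets=[
    [-1, 0.007, -0.024, 0, 0, 0, 0],
    [-1, 0.007, -0.024, 0, 0, 0, 0],
    [-1, 0, 0, 0.035, 0, 0, 0],
    [-1, 0, 0, 0.035, 0, 0, 0],
    [-1, 0, 0, 0.03, 0, 0, 0],
    [-1, 0, 0, 0.025, 0, 0, 0],
    [-1, 0, 0, 0.02, 0, 0, 0],
    [-1, 0, 0, 0, 0, 0, 0],
    [-1, 0, 0, 0, 0, 0, 0],
    [-1, 0, 0, 0, 0, 0, 0],
  ],
)

```text
time_s: 20.8
eef_pos: [438.5, -163.4, 49.1]
ee_rot: [0.001, 0.095, 0.995, -0.0]
force: [-0.5, -1.4, 0.5]
grip_width: 0.996
grip_force: 0.0
```

Call:
send_rows(
  targets=[
    [1, 0, 0, 0, 0, 0, 0],
    [1, 0, 0, 0, 0, 0, 0],
    [1, 0, 0, 0, 0, 0, 0],
    [1, 0, 0, 0, 0, 0, 0],
    [1, 0, 0, 0, 0, 0, 0],
    [1, 0, 0, -0.01, 0, 0, 0],
    [1, 0, 0, -0.025, 0, 0, 0],
    [1, 0, 0, -0.035, 0, 0, 0],
    [1, 0, 0, -0.035, 0, 0, 0],
    [1, 0, 0, -0.025, 0, 0, 0],
  ],
  squeeze=40,
)

```text
time_s: 22.05
eef_pos: [438.1, -163.2, 180.2]
ee_rot: [0.001, 0.095, 0.995, -0.0]
force: [0.1, 0.4, -1.2]
grip_width: 0.421
grip_force: 40.3
```

Run:
```python
from h import *
go(453,25,54,1.38)
```

```text
shift mm [ 21.2 187.7 126.1]  az 0.000 tcp [ 438.1 -163.2  180.2] yaw_y 1.380 j6 -1.99 t 22.05 w 0.421 tilt [ 0.001 -0.001]
```

Call:
send_rows(
  targets=[
    [1, 0.004, 0.038, 0, 0, 0, 0],
    [1, 0.004, 0.038, 0, 0, 0, 0],
    [1, 0.004, 0.038, 0, 0, 0, 0],
    [1, 0.004, 0.037, 0, 0, 0, 0],
    [1, 0.005, 0.037, 0, 0, 0, 0],
    [1, 0, 0, 0.03, 0, 0, 0],
    [1, 0, 0, 0.035, 0, 0, 0],
    [1, 0, 0, 0.03, 0, 0, 0],
    [1, 0, 0, 0.01, 0, 0, 0],
    [1, 0, 0, 0, 0, 0, 0],
  ],
)

```text
time_s: 23.3
eef_pos: [453.2, 25.3, 73.6]
ee_rot: [-0.0, 0.095, 0.995, -0.0]
force: [-0.1, 0.8, -0.3]
grip_width: 0.419
grip_force: 40.4
```

Run:
```python
from h import *
go(453,25,54.5,1.38)
```

```text
shift mm [ 0.1 -0.4 19.1]  az 0.000 tcp [453.2  25.3  73.6] yaw_y 1.380 j6 -1.58 t 23.3 w 0.419 tilt [-0.  0.]
```

Call:
send_rows(
  targets=[
    [1, 0, 0, 0.01, 0, 0, 0],
    [1, 0, 0, 0.006, 0, 0, 0],
    [1, 0, 0, 0.003, 0, 0, 0],
    [1, 0, 0, 0, 0, 0, 0],
    [1, 0, 0, 0, 0, 0, 0],
    [0.0, 0, 0, 0, 0, 0, 0],
    [-0.3, 0, 0, 0, 0, 0, 0],
    [-0.3, 0, 0, 0, 0, 0, 0],
    [-0.3, 0, 0, 0, 0, 0, 0],
    [-0.3, 0, 0, 0, 0, 0, 0],
  ],
)

```text
time_s: 24.55
eef_pos: [453.1, 25.4, 54.3]
ee_rot: [0.0, 0.095, 0.995, -0.0]
force: [0.3, 0.1, 0.3]
grip_width: 0.649
grip_force: 0.0
```

Call:
send_rows(
  targets=[
    [-0.3, 0, 0, -0.02, 0, 0, 0],
    [-0.3, 0, 0, -0.04, 0, 0, 0],
    [-0.3, 0, 0, -0.04, 0, 0, 0],
    [-1, 0, 0, -0.04, 0, 0, 0],
    [-1, -0.003, 0.035, 0, 0, 0, 0],
    [-1, -0.003, 0.035, 0, 0, 0, 0],
    [-1, -0.003, 0.035, 0, 0, 0, 0],
    [-1, -0.003, 0.035, 0, 0, 0, 0],
    [-1, -0.003, 0.035, 0, 0, 0, 0],
    [-1, 0, 0, 0, 0, 0, 0],
  ],
)

```text
time_s: 25.8
eef_pos: [501.0, 196.0, 193.9]
ee_rot: [-0.0, 0.094, 0.996, 0.0]
force: [-0.4, -0.2, -0.1]
grip_width: 0.998
grip_force: 0.0
```

Run:
```python
from h import *
p=ctrl.capture("wrist"); save(p,"w9.png")
for q in ("shaker_a","herb_jar"):
    for d in ctrl.landmark_of(q,p): print(q,d["score"],d["point"],ray(p,d["point"],0))
t=ctrl.capture("top"); save(t,"t9.png",(240,120,420,260),4.4)
go(573,195.5,55,1.38)
for z in (60,100,140): print(z,[ray(t,(150+u*.425,110+v*.425),z).round() for u,v in ((303,75),(408,167),(330,128),(345,141),(507,70))])
```

```text
shaker_a 0.77 [138.3, 161.2] [452.60262452  21.92941497]
shaker_a 0.74 [151.1, 232.7] [527.63122488   9.92272433]
herb_jar 0.9 [100.0, 328.5] [629.43566673 -85.86066701]
herb_jar 0.66 [333.6, 240.5] [572.46468967 197.43712938]
shift mm [-70.5  15.6 139.3]  az -0.001 tcp [500.9 193.6 194.3] yaw_y 1.379 j6 -1.23 t 26.0 w 1.001 tilt [-0. -0.]
60 [array([733., 225.]), array([611.,  82.]), array([661., 187.]), array([644., 167.]), array([745., -48.])]
100 [array([724., 221.]), array([605.,  82.]), array([654., 184.]), array([638., 164.]), array([735., -44.])]
140 [array([715., 217.]), array([600.,  82.]), array([647., 181.]), array([631., 162.]), array([726., -40.])]
```

View pics/w9.png

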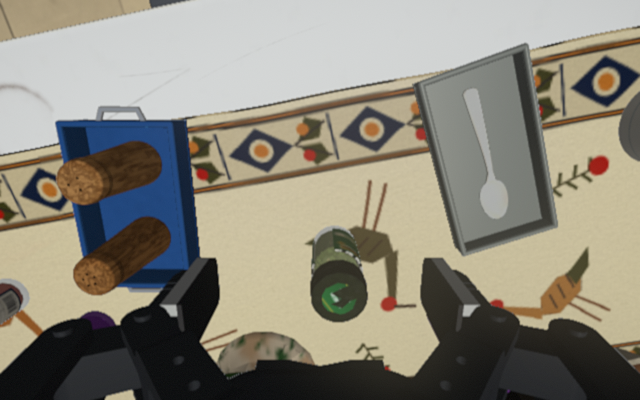

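Both shakers stand in the blue tray (bases ≈ (138,161) and (151,233)). The herb jar is at (334,240), i.e. (573,196), and the bowl rim is about 60 mm beyond it. I'll turn the gripper to keep clear of the bowl.

Call:
send_rows(
  targets=[
    [-1, -0.035, 0.008, 0, 0, 0, 0],
    [-1, -0.035, 0.008, 0, 0, 0, 0],
    [-1, 0, 0, 0, 0, 0, 0.105],
    [-1, 0, 0, 0, 0, 0, 0.105],
    [-1, 0, 0, 0, 0, 0, 0.105],
    [-1, 0, 0, 0, 0, 0, 0.105],
    [-1, 0, 0, 0.02, 0, 0, 0],
    [-1, 0, 0, 0.03, 0, 0, 0],
    [-1, 0, 0, 0, 0, 0, 0],
    [-1, 0, 0, 0, 0, 0, 0],
  ],
)

```text
time_s: 27.25
eef_pos: [573.3, 196.4, 145.6]
ee_rot: [0.001, 0.301, 0.954, 0.0]
force: [0.6, -0.1, 0.0]
grip_width: 1.002
grip_force: 0.0
```

Run:
```python
from h import *
p=ctrl.capture("wrist"); save(p,"w10.png",(120,100,520,400),2)
go(573,196,50,0.96)
print(proj(p,[573,196,105]))
```

```text
shift mm [ 0.2 -0.8 95.8]  az -0.000 tcp [573.4 196.6 145.8] yaw_y 0.960 j6 -0.82 t 27.3 w 0.997 tilt [0.002 0.   ]
[319.11652567 231.13700319]
```

View pics/w10.png

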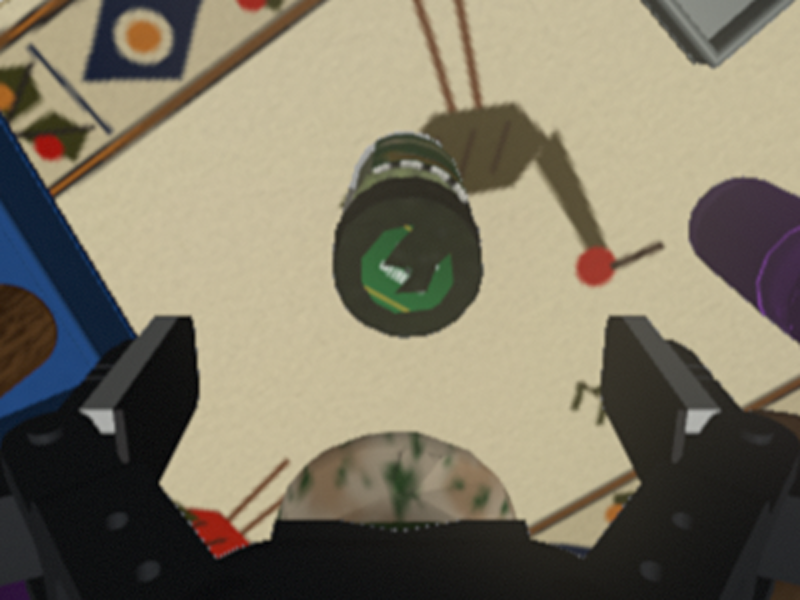

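The cap centre is at (324,232), against the predicted (319,231), and the jar is centred between the fingers. Descend, grip and lift.

Call:
send_rows(
  targets=[
    [-1, 0, 0.002, 0.025, 0, 0, 0],
    [-1, 0, 0, 0.03, 0, 0, 0],
    [-1, 0, 0, 0.022, 0, 0, 0],
    [-1, 0, 0, 0.014, 0, 0, 0],
    [-1, 0, 0, 0.003, 0, 0, 0],
    [-1, 0, 0, 0, 0, 0, 0],
    [1, 0, 0, 0, 0, 0, 0],
    [1, 0, 0, 0, 0, 0, 0],
    [1, 0, 0, 0, 0, 0, 0],
    [1, 0, 0, 0, 0, 0, 0],
  ],
  squeeze=40,
)

```text
time_s: 28.55
eef_pos: [574.2, 198.5, 50.9]
ee_rot: [0.0, 0.301, 0.954, 0.0]
force: [-0.7, 0.6, 4.1]
grip_width: 0.511
grip_force: 38.9
```

Call:
send_rows(
  targets=[
    [1, 0, 0, 0, 0, 0, 0],
    [1, 0, 0, -0.005, 0, 0, 0],
    [1, 0, 0, -0.02, 0, 0, 0],
    [1, 0, 0, -0.03, 0, 0, 0],
    [1, 0, 0, -0.035, 0, 0, 0],
    [1, 0, 0, -0.035, 0, 0, 0],
    [1, 0, 0, -0.03, 0, 0, 0],
    [1, 0, 0, 0, 0, 0, 0],
    [1, 0, 0, 0, 0, 0, 0],
    [1, 0, 0, 0, 0, 0, 0],
  ],
)

```text
time_s: 29.8
eef_pos: [573.4, 198.4, 203.8]
ee_rot: [-0.001, 0.301, 0.954, -0.001]
force: [0.6, -0.0, -0.8]
grip_width: 0.512
grip_force: 39.1
```

Run:
```python
from h import *
go(440,196,205,0.96)
go(440,-250,205,1.51)
```

```text
shift mm [107.9 -78.5  -0.9]  az 0.000 tcp [573.4 198.4 203.8] yaw_y 0.960 j6 -0.82 t 29.8 w 0.512 tilt [-0.003 -0.   ]
shift mm [-147.8 -443.8   -0.7]  az -0.550 tcp [573.4 198.4 203.8] yaw_y 0.960 j6 -0.82 t 29.8 w 0.512 tilt [-0.003 -0.   ]
```

Call:
send_rows(
  targets=[
    [1, 0.036, -0.026, 0, 0, 0, 0],
    [1, 0.036, -0.026, 0, 0, 0, 0],
    [1, 0.036, -0.026, 0, 0, 0, 0],
    [1, 0, 0, 0, 0, 0, -0.1375],
    [1, 0, 0, 0, 0, 0, -0.1375],
    [1, 0, 0, 0, 0, 0, -0.1375],
    [1, 0, 0, 0, 0, 0, -0.1375],
    [1, -0.003, -0.044, 0, 0, 0, 0],
    [1, -0.003, -0.044, 0, 0, 0, 0],
    [1, -0.003, -0.044, 0, 0, 0, 0],
  ],
)

```text
time_s: 31.05
eef_pos: [441.2, 63.0, 204.7]
ee_rot: [-0.001, 0.03, 1.0, 0.0]
force: [0.6, 0.1, -0.4]
grip_width: 0.51
grip_force: 39.4
```

Call:
send_rows(
  targets=[
    [1, -0.003, -0.044, 0, 0, 0, 0],
    [1, -0.003, -0.044, 0, 0, 0, 0],
    [1, -0.003, -0.044, 0, 0, 0, 0],
    [1, -0.003, -0.044, 0, 0, 0, 0],
    [1, -0.003, -0.044, 0, 0, 0, 0],
    [1, -0.003, -0.044, 0, 0, 0, 0],
    [1, -0.003, -0.044, 0, 0, 0, 0],
    [1, 0, 0, 0, 0, 0, 0],
    [1, 0, 0, 0, 0, 0, 0],
    [1, 0, 0, 0, 0, 0, 0],
  ],
)

```text
time_s: 32.3
eef_pos: [444.0, -243.5, 205.2]
ee_rot: [-0.0, 0.03, 1.0, 0.0]
force: [0.6, 0.1, -0.6]
grip_width: 0.508
grip_force: 39.5
```

Run:
```python
from h import *
p=ctrl.capture("wrist"); save(p,"w11.png",(0,60,440,390),1.8)
for q in ("paprika_jar","spice_box"):
    for d in ctrl.landmark_of(q,p): print(q,d["score"],d["point"],ray(p,d["point"],0))
go(519,-355,205,1.51)
```

```text
paprika_jar 0.49 [557.3, 237.3] [530.4479422   12.22242546]
spice_box 0.55 [222.6, 245.7] [ 518.29312466 -355.02974868]
shift mm [ -81.5 -106.5    0.4]  az 0.001 tcp [ 444.  -243.9  205.4] yaw_y 1.511 j6 -2.24 t 32.45 w 0.510 tilt [ 0. -0.]
```

View pics/w11.png

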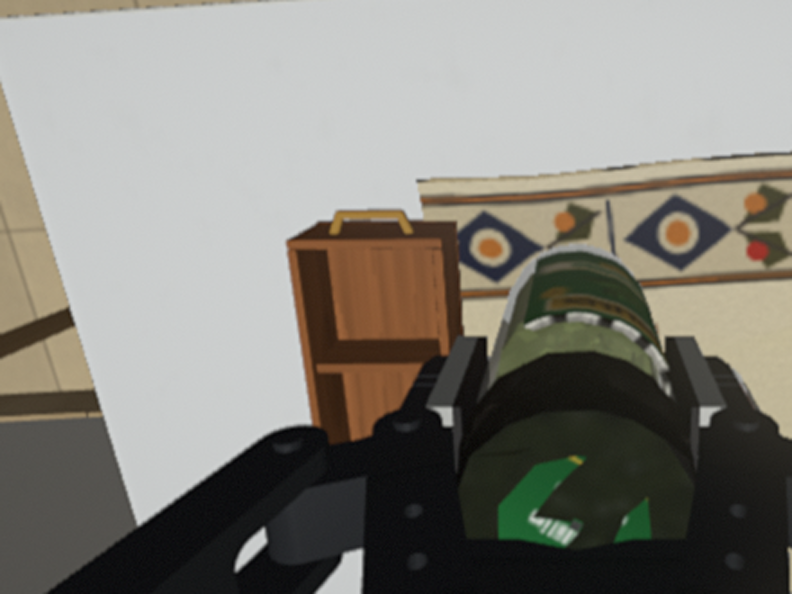

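The box is at the left of the crop: near rim corners about (289,242) and (443,239), divider top from about (317,364) to (447,358). The herb jar hangs straight in the grip.

Run:
```python
from h import *
p=ctrl.capture("wrist")
for u,v in ((289,242),(443,239),(317,364),(447,358)): print(ray(p,(u/1.8,60+v/1.8),45).round(1))
b=np.array([519,-355.]); 
# edge-fit overlay check of box pose
a=-.06; R2=np.array([[np.cos(a),-np.sin(a)],[np.sin(a),np.cos(a)]])
for c in ((-75,40),(-75,-40),(0,40),(0,-40)):
    w=R2@c+b; q=proj(p,[*w,45]); print(c,((q-[0,60])*1.8).round())
print(b+R2@[36,0], b+R2@[-36,0])
```

```text
[ 445.6 -390.4]
[ 448.8 -311.7]
[ 514.3 -388.3]
[ 515.  -317.5]
(-75, 40) [445. 235.]
(-75, -40) [288. 235.]
(0, 40) [453. 369.]
(0, -40) [306. 369.]
[ 554.93521944 -357.15870423] [ 483.06478056 -352.84129577]
```

Call:
send_rows(
  targets=[
    [1, -0.029, -0.026, 0, 0, 0, 0],
    [1, -0.029, -0.026, 0, 0, 0, 0],
    [1, -0.03, -0.027, 0, 0, 0, 0],
    [1, -0.03, -0.027, 0, 0, 0, 0],
    [1, 0, 0, 0.03, 0, 0, 0],
    [1, 0, 0, 0.035, 0, 0, 0],
    [1, 0, 0, 0.03, 0, 0, 0],
    [1, 0, 0, 0, 0, 0, 0],
    [1, 0, 0, 0, 0, 0, 0],
    [1, 0, 0, 0, 0, 0, 0],
  ],
)

```text
time_s: 33.75
eef_pos: [555.8, -357.9, 112.0]
ee_rot: [0.001, 0.03, 1.0, -0.001]
force: [0.3, 0.1, -1.4]
grip_width: 0.51
grip_force: 39.5
```

Run:
```python
from h import *
go(555,-356.5,57,1.51)
p=ctrl.capture("scene"); save(p,"s12.png",(400,190,540,330),4)
```

```text
shift mm [ 1.   1.4 55. ]  az 0.000 tcp [ 555.8 -357.9  112. ] yaw_y 1.510 j6 -2.26 t 33.75 w 0.510 tilt [ 0.002 -0.002]
```

View pics/s12.png

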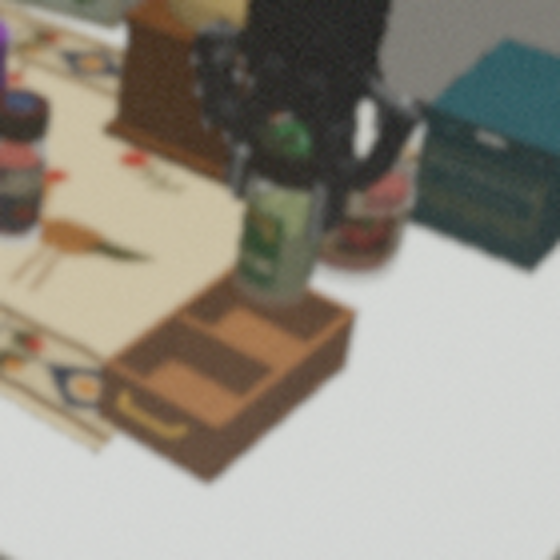

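The herb jar hangs above the far bay at crop (275,240), clear of the jam jar. Lower it.

Call:
send_rows(
  targets=[
    [1, 0.001, 0.001, 0.02, 0, 0, 0],
    [1, 0, 0, 0.015, 0, 0, 0],
    [1, 0, 0, 0.01, 0, 0, 0],
    [1, 0, 0, 0.006, 0, 0, 0],
    [1, 0, 0, 0.003, 0, 0, 0],
    [1, 0, 0, 0, 0, 0, 0],
    [1, 0, 0, 0, 0, 0, 0],
    [1, 0, 0, 0, 0, 0, 0],
    [1, 0, 0, 0, 0, 0, 0],
    [1, 0, 0, 0, 0, 0, 0],
  ],
)

```text
time_s: 35.05
eef_pos: [554.3, -356.4, 56.3]
ee_rot: [0.0, 0.03, 1.0, -0.0]
force: [0.6, 0.4, -1.4]
grip_width: 0.509
grip_force: 39.5
```

Call:
send_rows(
  targets=[
    [0, 0, 0, 0, 0, 0, 0],
    [-0.3, 0, 0, 0, 0, 0, 0],
    [-0.3, 0, 0, 0, 0, 0, 0],
    [-0.3, 0, 0, 0, 0, 0, 0],
    [-0.3, 0, 0, 0, 0, 0, 0],
    [-0.3, 0, 0, -0.02, 0, 0, 0],
    [-0.3, 0, 0, -0.04, 0, 0, 0],
    [-0.3, 0, 0, -0.04, 0, 0, 0],
    [-0.3, 0, 0, -0.04, 0, 0, 0],
    [-1, 0, 0, 0, 0, 0, 0],
  ],
)

```text
time_s: 36.3
eef_pos: [555.3, -357.3, 201.5]
ee_rot: [0.003, 0.03, 1.0, -0.003]
force: [-0.1, -0.1, -0.6]
grip_width: 0.841
grip_force: 0.0
```

Call:
send_rows(
  targets=[
    [-1, -0.001, 0.038, 0, 0, 0, 0],
    [-1, -0.001, 0.038, 0, 0, 0, 0],
    [-1, 0, 0.038, 0, 0, 0, 0],
    [-1, 0, 0.038, 0, 0, 0, 0],
    [-1, 0, 0.038, 0, 0, 0, 0],
    [-1, 0, 0, 0.02, 0, 0, 0],
    [-1, 0, 0, 0, 0, 0, 0],
    [-1, 0, 0, 0, 0, 0, 0],
    [-1, 0, 0, 0, 0, 0, 0],
    [-1, 0, 0, 0, 0, 0, 0],
  ],
)

```text
time_s: 37.55
eef_pos: [567.9, -167.2, 176.7]
ee_rot: [0.0, 0.031, 1.0, -0.0]
force: [0.3, 0.1, 0.5]
grip_width: 0.998
grip_force: 0.0
```

Run:
```python
from h import *
p=ctrl.capture("wrist"); save(p,"w13.png")
for q in ("paprika_jar","herb_jar"):
    for d in ctrl.landmark_of(q,p): print(q,d["score"],d["point"],ray(p,d["point"],0))
for d in ctrl.boxes_of("paprika_jar",p): print(d)
go(570,-163.5,47,1.51); print("cap pred",proj(p,[570,-163.5,105]))
```

```text
paprika_jar 0.8 [323.5, 179.4] [ 568.07892172 -163.53660466]
paprika_jar 0.63 [514.3, 126.3] [529.1772984   13.77491791]
herb_jar 0.93 [115.7, 178.6] [ 555.08642398 -361.71847672]
herb_jar 0.72 [407.5, 232.1] [627.08164982 -82.78522579]
herb_jar 0.24 [540.4, 34.3] [453.10581677  28.49977748]
{'extent': [294.0, 159.7, 60.3, 77.1], 'score': 0.63}
shift mm [ -1.9   3.6 129.4]  az -0.000 tcp [ 567.9 -167.   176.4] yaw_y 1.510 j6 -1.99 t 37.75 w 1.002 tilt [ 0. -0.]
cap pred [325.47567697 216.84740055]
```

View pics/w13.png

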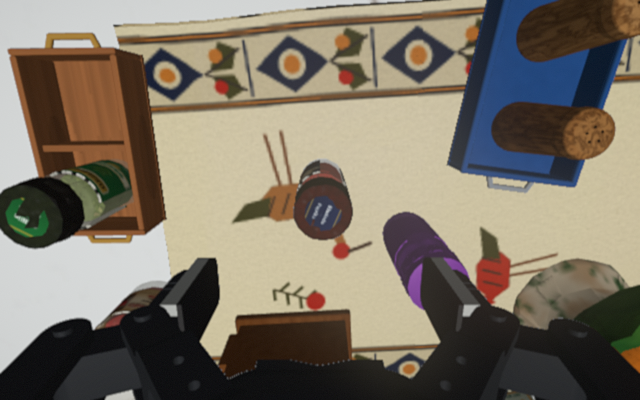

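The herb jar stands in the far bay (base ≈ (116,179)). The paprika cap centre is at (323,205), giving the jar at about (566,-164), and the purple decoy at (407,232) is clear of the left finger.

Call:
send_rows(
  targets=[
    [-1, 0.002, 0.003, 0.02, 0, 0, 0],
    [-1, 0, 0, 0.03, 0, 0, 0],
    [-1, 0, 0, 0.03, 0, 0, 0],
    [-1, 0, 0, 0.025, 0, 0, 0],
    [-1, 0, 0, 0.015, 0, 0, 0],
    [-1, 0, 0, 0.006, 0, 0, 0],
    [-1, 0, 0, 0, 0, 0, 0],
    [1, 0, 0, 0, 0, 0, 0],
    [1, 0, 0, 0, 0, 0, 0],
    [1, 0, 0, 0, 0, 0, 0],
  ],
  squeeze=40,
)

```text
time_s: 39.0
eef_pos: [566.3, -164.1, 50.9]
ee_rot: [0.0, 0.03, 1.0, -0.0]
force: [-0.1, -0.1, 1.8]
grip_width: 0.47
grip_force: 39.9
```

Call:
send_rows(
  targets=[
    [1, 0, 0, 0, 0, 0, 0],
    [1, 0, 0, 0, 0, 0, 0],
    [1, 0, 0, -0.005, 0, 0, 0],
    [1, 0, 0, -0.02, 0, 0, 0],
    [1, 0, 0, -0.03, 0, 0, 0],
    [1, 0, 0, -0.035, 0, 0, 0],
    [1, 0, 0, -0.035, 0, 0, 0],
    [1, 0, 0, -0.03, 0, 0, 0],
    [1, 0, 0, 0, 0, 0, 0],
    [1, 0, 0, 0, 0, 0, 0],
  ],
)

```text
time_s: 40.25
eef_pos: [565.5, -163.5, 203.8]
ee_rot: [-0.001, 0.03, 1.0, 0.001]
force: [0.3, 0.5, -0.6]
grip_width: 0.468
grip_force: 40.3
```

Run:
```python
from h import *
go(483,-352.5,55,1.51)
```

```text
shift mm [  70.6 -193.8  148.8]  az 0.000 tcp [ 565.5 -163.5  203.8] yaw_y 1.510 j6 -1.99 t 40.25 w 0.468 tilt [-0.002  0.001]
```

Call:
send_rows(
  targets=[
    [1, 0.014, -0.039, 0, 0, 0, 0],
    [1, 0.014, -0.039, 0, 0, 0, 0],
    [1, 0.014, -0.039, 0, 0, 0, 0],
    [1, 0.014, -0.039, 0, 0, 0, 0],
    [1, 0.014, -0.038, 0, 0, 0, 0],
    [1, 0, 0, 0.03, 0, 0, 0],
    [1, 0, 0, 0.035, 0, 0, 0],
    [1, 0, 0, 0.027, 0, 0, 0],
    [1, 0, 0, 0, 0, 0, 0],
    [1, 0, 0, 0, 0, 0, 0],
  ],
)

```text
time_s: 41.5
eef_pos: [484.6, -353.4, 113.9]
ee_rot: [0.0, 0.03, 1.0, -0.0]
force: [-0.4, -0.7, -1.2]
grip_width: 0.47
grip_force: 40.5
```

Run:
```python
from h import *
go(483,-352.5,57,1.51)
```

```text
shift mm [ 1.7  0.8 56.9]  az 0.000 tcp [ 484.6 -353.4  113.9] yaw_y 1.510 j6 -2.34 t 41.5 w 0.470 tilt [ 0. -0.]
```

Call:
send_rows(
  targets=[
    [1, 0.002, 0.001, 0.02, 0, 0, 0],
    [1, 0, 0, 0.015, 0, 0, 0],
    [1, 0, 0, 0.01, 0, 0, 0],
    [1, 0, 0, 0.007, 0, 0, 0],
    [1, 0, 0, 0.005, 0, 0, 0],
    [1, 0, 0, 0, 0, 0, 0],
    [1, 0, 0, 0, 0, 0, 0],
    [1, 0, 0, 0, 0, 0, 0],
    [1, 0, 0, 0, 0, 0, 0],
    [1, 0, 0, 0, 0, 0, 0],
  ],
)

```text
time_s: 42.75
eef_pos: [482.4, -352.1, 56.4]
ee_rot: [0.0, 0.03, 1.0, -0.0]
force: [-0.4, -0.2, -1.0]
grip_width: 0.466
grip_force: 40.2
```

Call:
send_rows(
  targets=[
    [0, 0, 0, 0, 0, 0, 0],
    [-0.3, 0, 0, 0, 0, 0, 0],
    [-0.3, 0, 0, 0, 0, 0, 0],
    [-0.3, 0, 0, 0, 0, 0, 0],
    [-0.3, 0, 0, 0, 0, 0, 0],
    [-0.3, 0, 0, -0.02, 0, 0, 0],
    [-0.3, 0, 0, -0.04, 0, 0, 0],
    [-0.3, 0, 0, -0.04, 0, 0, 0],
    [-0.3, 0, 0, -0.04, 0, 0, 0],
    [-1, 0, 0, -0.02, 0, 0, 0],
  ],
)

```text
time_s: 44.0
eef_pos: [482.8, -352.4, 218.7]
ee_rot: [0.001, 0.03, 1.0, -0.001]
force: [-0.1, -0.5, 0.2]
grip_width: 0.842
grip_force: 0.0
```

Call:
send_rows(
  targets=[
    [-1, 0, 0.04, 0, 0, 0, 0],
    [-1, 0, 0.04, 0, 0, 0, 0],
    [-1, 0, 0.04, 0, 0, 0, 0],
    [-1, 0, 0.04, 0, 0, 0, 0],
    [-1, 0, 0.02, 0, 0, 0, 0],
    [-1, 0, 0, 0, 0, 0, 0],
    [-1, 0, 0, 0, 0, 0, 0],
    [-1, 0, 0, 0, 0, 0, 0],
    [-1, 0, 0, 0, 0, 0, 0],
    [-1, 0, 0, 0, 0, 0, 0],
  ],
)

```text
time_s: 45.25
eef_pos: [493.3, -172.7, 216.2]
ee_rot: [-0.0, 0.031, 1.0, 0.0]
force: [-1.1, 0.2, 0.2]
grip_width: 1.002
grip_force: 0.0
```

Run:
```python
from h import *
p=ctrl.capture("scene"); save(p,"s14.png",(200,140,520,330),2.5); print(ctrl.sense()["time_s"])
```

```text
45.3
```

View pics/s14.png

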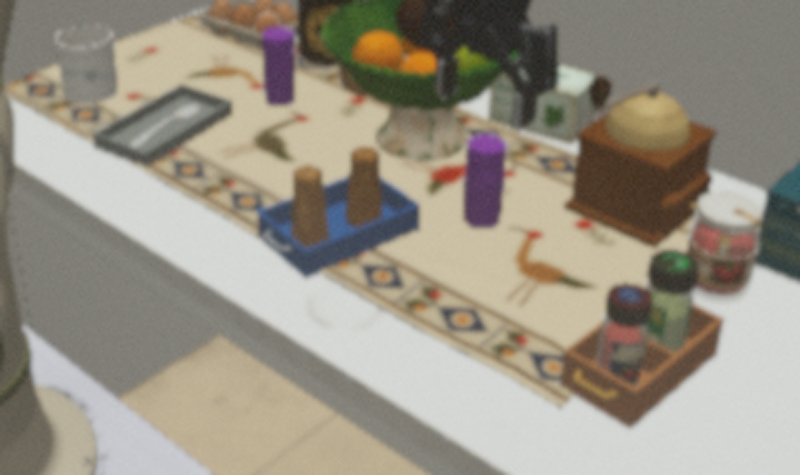

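The scene view shows everything placed: the spoon in the grey tray (165,125), both shakers upright in the blue tray (310,205) and (365,190), and the jars upright in separate bays (627,335) and (672,300). The mug and jam jar haven't moved, so I'm handing the job in.

```bash
python3 -c "
from rig import ctrl
print(ctrl.finish_job())"
```

```text
the job is handed in; nothing more can be done
None
```

The job is handed in at about 45 s: the last picture shows the spoon flat in the grey tray, both shakers upright in the blue tray and one jar upright in each bay of the spice box; the mug and jam jar look unmoved, but no verdict was returned, and I viewed 17 pictures, over the limit of 14.

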